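Load the drying shaker and hold its run switch

TASK

Load the drying shaker and run it: lift the steel bucket over by its black bar so that all three rubber stoppers tumble out into the tray behind it, and swing the empty bucket back down until it sits upright on its rest. Then press the cap of the run switch with the fingers to half its travel, its top level with the steel pin beside it (never right to the bottom, that trips the switch), and keep it held there: the program finishes while holding it down. Leave everything else on the bench where it is.

Things in the scene. Friction and masses are not known exactly. Their poses are not given: they have to be found in the camera images.
- shaker: Drying shaker, a fixed white machine 260 x 170 mm with a base 42 mm high. Origin under it on the bench; its x axis points from the bucket (the end nearer the robot) to the tray, z up. Along its x: bucket -92 to -12 mm, hinge axis -12 mm, tray -7 to +123 mm. Two hinge posts stand at y = +-53 mm (8 mm thick, top 151 mm above the bench).
- bucket (a joint): Hinge of the open-topped steel bucket (80 x 86 mm outside, 60 mm deep, 3 mm walls, about 0.25 kg), in rad: 0 = upright on its rest, grows as the bar is lifted up and over towards the tray, stop at 2.4. At 1.57 the mouth is vertical; at 2.2 to 2.4 the stoppers slide out of it. It has no spring and no latch; let go while tipped less than about 1.57 it falls back to 0.
- bucket_hinge (a point): Middle of the hinge axis, which runs along the shaker's y through the bucket's far rim, 140 mm above the bench. Does not move with the bucket.
- bucket_bar (a point): Middle of the black round bar by which the bucket is swung: 12 mm diameter, 88 mm long, parallel to the hinge axis, its two 8 mm arms at +-40 mm from the middle. With the bucket upright it is 95 mm from the hinge axis towards the robot end and 35 mm above the hinge axis and bucket rim (175 mm above the bench), 15 mm in front of the bucket. Moves with the bucket on an arc of 101 mm radius. The bar may turn between the fingers, so the hand can stay pointing down.
- tray: Aluminium tray of the shaker, open on top, 130 x 150 mm (shaker's x, y), walls 3 mm thick and 42 mm high; origin at the centre of its underside, 58 mm above the bench; axes as the shaker's. Fixed to the shaker.
- run_switch: Cordless run switch, a fixed grey box 100 x 80 x 38 mm; origin on the bench right under the cap's centre; x along its long side, towards the pin. A steel pin of 11 mm diameter stands 40 mm from the cap's centre on the +x side, its top 66 mm above the bench. The switch stands to the left or to the right of the shaker.
- run_cap (a joint): Travel of the sprung cap downwards in m: 0 = released, 0.012 = half travel (top level with the pin: running), 0.024 = bottom (trips the switch). The spring pushes back with about 1.5 N at the start of travel, 5.7 N at half travel, 9.9 N at the bottom, and returns the cap when let go.
- cap_top (a point): Centre of the flat top of the black mushroom cap (44 mm diameter); released 78 mm above the bench, moves down with the cap.
- stopper_0: Rubber stopper, a waisted plug 18 mm in diameter and 24 mm high, 10 to 17 g; one of three alike that start standing in the bucket. Origin at the centre of its underside.
- stopper_1: Rubber stopper, a waisted plug 18 mm in diameter and 24 mm high, 10 to 17 g; one of three alike that start standing in the bucket. Origin at the centre of its underside.
- stopper_2: Rubber stopper, a waisted plug 18 mm in diameter and 24 mm high, 10 to 17 g; one of three alike that start standing in the bucket. Origin at the centre of its underside.
- phone: Black phone lying flat, 61 x 115 x 12 mm; a bystander, origin at the centre of its underside.
- vial_a: Glass vial with white cap, 28 mm diameter, 97 mm high, standing; a bystander, origin at the centre of its underside.
- vial_b: Another standing vial, the same size; a bystander, origin at the centre of its underside.
- stain_bottle: Dropper bottle, 38 mm diameter, 104 mm high; a bystander, origin at the centre of its underside.
- oil_bottle: Small bottle, 29 mm diameter, 62 mm high; a bystander, origin at the centre of its underside.
Not all that is in view belongs to the job. What is shaped like the run_switch but pink is not meant.

How it is judged:
By the outcome, as a careful person would: the job done as asked, in the order asked, and still so for the second after the job is handed in, while the arm keeps its last pose, push and grip.
It also fails if it takes over 58 s, if anything falls off the work surface, if the arm or the gripper's body presses on something with over 40 N, if the wrist force passes 120 N, or if a joint passes its speed limit or range.

ROBOT

A 6-joint arm with a two-finger parallel gripper is mounted at the origin on a cart in front of the work surface, level with it; the furniture and walls round the work are solid. World frame = base frame: x ahead of the robot, y to its left, z up, the work surface at z = 0. Lengths are in m, angles in rad, forces in N, time in s.
With the tool pointing down it reaches from about 0.325 to 0.775 m from the base axis. Payload 9.3 kg.
Tool frame: the origin (TCP) lies at the very end of the fingers, on their centre line; the grasp point (between the pads) lies 19 mm behind it; z points along the fingers, y is the line along which they close (so a half turn about z gives the same grasp; the last joint's range is limited). The gripper opens to 85 mm and grips with 20 to 120 N. Pads are 22 mm wide; open, the fingers measure 114 mm over their backs; the gripper's body (76 mm by 85 mm) begins 54 mm behind the grasp point. The pads swing forward as they close: fully open they stand 13 mm farther back than shut.
Start: joints at [-1.291, 0.259, 0.021, 1.334, 0, 1.418], TCP at [0.231, -0.499, 0.231] pointing down, gripper open.
Joint ranges: [-3.04, 3.04], [-0.91, 1.82], [-1.04, 1.36], [-1.92, 1.95], [-1.52, 1.45], [-3.14, 3.14]. Speed limits (rad/s): [2.22, 2.22, 2.79, 3.14, 3.14, 3.14].

INTERFACE

Orientations are given as a unit quaternion [x, y, z, w].
In Python, from bench import arm, eyes, job, nets gives the robot as it stands.
- The arm moves only by the shell command python3 -m creep 'ROWS' [FORCE]. ROWS is text: rows parted by semicolons, each of 7 numbers parted by spaces: the shift along the tool's x, y, z in cm, then the turn, a rotation vector about the tool's x, y, z in degrees, then the opening, from -1 (shut) to 1 (fully open). In form: tx ty tz ax ay az fingers; .... A call has 1 to 8 rows; each row is the pose to reach, as a shift and turn from the pose commanded when the call began, along the tool's axes at that moment; what a row does not reach only later rows make up. A row lasts 1/10 s, in which the tool goes at most 50 mm and 8.59 degrees, less where a joint would pass 70% of its speed; a pose out of reach is approached as far as the arm can. A call with a gripper value outside its range is refused whole. The fingers move at their own pace and stop on an object; FORCE is the grip in N (left out, the last holds). Time passes only in rows, so rows that repeat a pose let the fingers close. It gives the time, the measured TCP pose, the force, the opening and the grip force at its end, in the units of the state.
- arm.read_state(): the state, without advancing time (a new reading comes with each control period).
- eyes.get_image(name): name is "side" or "top"; returns a dict with "color" (420x560x3 uint8, red, green, blue), "range_z" (420x560 float32, m along the optical axis (not along the pixel's ray), 0 where there is no reading), "fx", "fy", "cx", "cy" (pixels), "R" (3x3) and "t" (3): a world point X has camera coordinates R X + t. Camera axes: x right, y down, z forward; pixel columns grow to the right and rows downward; lengths in m; the calibration is good to about 2 mm. A picture is of the moment at which its call begins.
- job.sign_off(): hands the job in; it is judged then, once.
Trained networks look in a picture, given as the dict that the camera call returned (one of the last four; its "shot" number tells which), for a name from the list of things; names that differ only in an ending like _2 or _b are one class to them, and where a whole thing is asked for, a point or a joint stands for the part that bears it (a point fixed in the world has none). Each returns a list of dicts, best first, with "confidence" (0 to 1); they miss things now and then, are a little off and sometimes report something else, mostly with a low value. They report only what shows in the picture. A call takes as long as a camera call. They do not tell look-alikes from the thing itself.
- nets.search_frame(label, picture): "location" ([x, y, z] in m, in world coordinates, good to about 4 mm: the middle of the surface that is visible of it).
- nets.masks_of(label, picture): "region" (420x560 bool, what is visible of it).
The state is a dict: "clock": time; "q": joint angles; "dq": joint speeds; "joint_torque": joint torques, N m; "position": TCP position; "tcp_rot": TCP orientation; "force": force on the tool from outside, world axes, zero at the start; "moment": the same for the moment, N m; "grip_width": finger opening in m; "finger_force": force on a finger pad.
Only numpy, scipy, OpenCV 4.12 (cv2) and the standard library are available. Lean on these libraries where they do the work, as an engineer would, in place of code of your own. Each camera call takes 0.05 s, during which the arm holds its last target. There are 200 camera calls.

## Working session

There is one attempt and no reset: what is moved stays moved. The work goes in short steps, Python scripts to look and compute and a shell command to move; the robot and the scene stay as the last step left them, time stands still between calls to the robot, and variables do not carry over. Pictures are saved under pics/ and viewed, at most 10 in all, crops included, and the job is handed in when it is done.

```bash
mkdir -p pics; cat > h.py <<'E'
import numpy as np,cv2
from bench import arm,eyes,job,nets
from scipy.spatial.transform import Rotation as Ro
def cloud(p):
    z=p["range_z"];v,u=np.mgrid[:420,:560]
    c=np.stack([(u-p["cx"])/p["fx"]*z,(v-p["cy"])/p["fy"]*z,z],-1)
    w=(c-p["t"])@p["R"]; w[z==0]=np.nan; return w
def proj(p,X):
    c=p["R"]@np.array(X)+p["t"]; return [round(p["fx"]*c[0]/c[2]+p["cx"]),round(p["fy"]*c[1]/c[2]+p["cy"])]
def save(p,n): cv2.imwrite(f"pics/{n}.png",p["color"][:,:,::-1])
def shift(X):
    "world target -> tool-axes shift cm"
    s=arm.read_state();return np.round(Ro.from_quat(s["tcp_rot"]).inv().apply(np.array(X)-s["position"])*100,1)
E
python3 - <<'E'
from h import *
np.set_printoptions(precision=3,suppress=True)
P={n:eyes.get_image(n) for n in("top","side")}
for n,p in P.items():
    save(p,n+"0")
    for l in["shaker","bucket","bucket_bar","tray","run_switch","run_cap","cap_top","phone","vial_a","stain_bottle","oil_bottle","stopper_0"]:
        print(n,l,[(np.round(d["location"],3).tolist(),proj(p,d["location"]),round(d["confidence"],2)) for d in nets.search_frame(l,p)[:4]])
s=arm.read_state();print(s["position"],s["tcp_rot"],s["clock"],s["force"])
E
```

```text
top shaker [([0.558, -0.032, 0.057], [293, 207], 0.56)]
top bucket [([0.507, -0.02, 0.084], [290, 221], 0.74), ([0.555, -0.033, 0.059], [293, 208], 0.69)]
top bucket_bar [([0.51, -0.024, 0.083], [291, 220], 0.86)]
top tray [([0.625, -0.041, 0.061], [295, 187], 0.56)]
top run_switch [([0.437, -0.32, 0.038], [379, 241], 0.86), ([0.45, 0.166, 0.039], [235, 241], 0.8)]
top run_cap [([0.441, 0.165, 0.078], [234, 243], 0.66)]
top cap_top [([0.434, 0.171, 0.077], [232, 245], 0.45)]
top phone [([0.426, 0.336, 0.014], [187, 249], 0.62)]
top vial_a [([0.643, 0.284, 0.083], [198, 183], 0.4)]
top stain_bottle []
top oil_bottle [([0.705, -0.374, 0.039], [390, 164], 0.52), ([0.442, -0.321, 0.042], [379, 239], 0.35)]
top stopper_0 []
side shaker [([0.546, -0.078, 0.066], [285, 240], 0.72)]
side bucket [([0.5, -0.063, 0.127], [267, 217], 0.83)]
side bucket_bar [([0.495, -0.06, 0.123], [265, 218], 0.7)]
side tray [([0.676, -0.328, 0.048], [364, 293], 0.59), ([0.624, -0.025, 0.076], [309, 226], 0.55)]
side run_switch [([0.437, 0.146, 0.04], [235, 217], 0.64)]
side run_cap [([0.44, 0.164, 0.08], [235, 202], 0.69)]
side cap_top []
side phone [([0.414, 0.332, 0.004], [222, 205], 0.71)]
side vial_a [([0.653, 0.281, 0.054], [295, 192], 0.75), ([0.697, 0.35, 0.057], [303, 184], 0.64)]
side stain_bottle [([0.674, -0.324, 0.051], [363, 291], 0.83), ([0.5, -0.064, 0.124], [267, 218], 0.19)]
side oil_bottle [([0.705, -0.387, 0.036], [386, 311], 0.73)]
side stopper_0 []
[ 0.231 -0.499  0.231] [0.977 0.215 0.    0.   ] 1.3 [-0.996  0.749  0.095]
```

```bash
python3 - <<'E'
from h import *
a=cv2.imread("pics/top0.png")[130:290,160:430];b=cv2.imread("pics/side0.png")[150:330,180:450]
r=lambda i:cv2.resize(i,(800,int(800*i.shape[0]/i.shape[1])),interpolation=cv2.INTER_CUBIC)
cv2.imwrite("pics/topc.png",r(a));cv2.imwrite("pics/sidec.png",r(b))
E
```

```text
(no output)
```

View pics/topc.png

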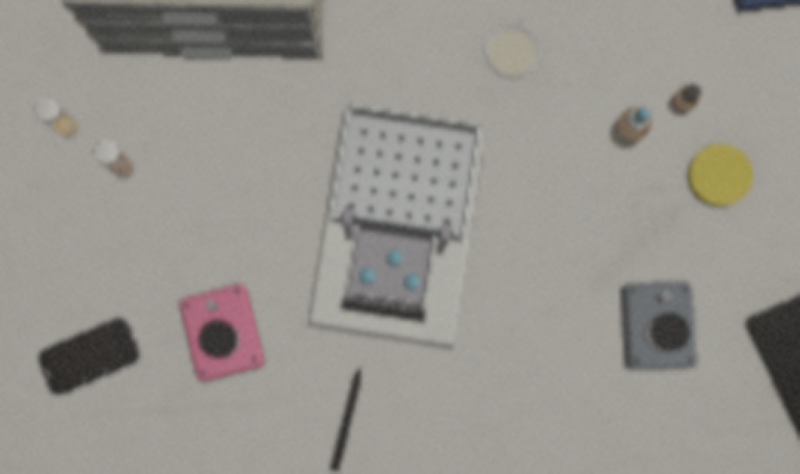

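View pics/sidec.png

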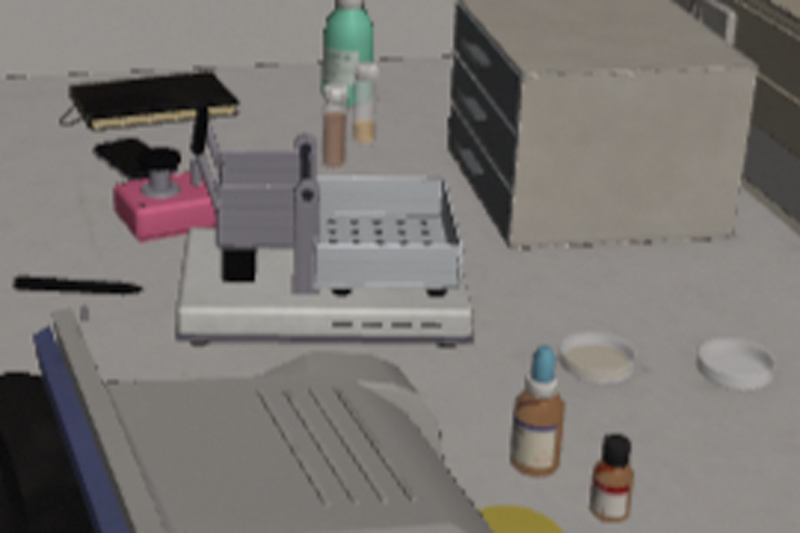

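Top view: the pink switch (crop 218,338 → px 234,244) is the look-alike. The grey one (cap at crop 669,332 → px 386,242; pin at 384,230) is the run switch, since it is grey and to the right of the shaker. The bar runs from px (276,232) to (303,236), and three blue stoppers are in the bucket. The side view shows the bar standing clear, and the arm hides the grey switch.

```bash
python3 - <<'E'
from h import *
np.set_printoptions(precision=3,suppress=True)
for n in("top","side"):
    p=eyes.get_image(n);w=cloud(p);c=p["color"].astype(int)
    def sel(x0,x1,y0,y1,z0,z1,dark=None):
        m=(w[...,0]>x0)&(w[...,0]<x1)&(w[...,1]>y0)&(w[...,1]<y1)&(w[...,2]>z0)&(w[...,2]<z1)
        if dark: m&=c.max(-1)<dark
        return w[m]
    def desc(t,q):
        if len(q)<4: print(n,t,len(q));return
        r=cv2.minAreaRect(q[:,:2].astype(np.float32)); print(n,t,len(q),"med",np.median(q,0),"rect",np.array(r[0]),np.array(r[1]),"ang",round(r[2],1),"z90",np.percentile(q[:,2],90))
    desc("bar",sel(.38,.52,-.1,.06,.158,.2,90))
    desc("tray+",sel(.5,.75,-.15,.08,.088,.108))
    desc("base",sel(.38,.75,-.16,.1,.035,.05))
    desc("cap",sel(.35,.52,-.42,-.26,.07,.088,90))
    desc("box",sel(.35,.52,-.42,-.26,.03,.045))
    desc("pin",sel(.35,.52,-.42,-.26,.05,.072,None))
    pts={"bar L":(276.4,232.3),"bar R":(303.4,235.6),"cap":(386,242),"pin":(384.3,229.7)}
    if n=="top":
        C=-p["R"].T@p["t"]
        for k,(u,v) in pts.items():
            d=p["R"].T@np.array([(u-p["cx"])/p["fx"],(v-p["cy"])/p["fy"],1])
            z={"b":.175,"c":.078,"p":.066}[k[0]];print(k,C+d*(z-C[2])/d[2], "cloud",w[round(v),round(u)])
    for d in nets.masks_of("bucket_bar",p)[:1]: 
        q=w[d["region"]]; q=q[q[:,2]>.15]; desc("mask bar",q)
E
```

```text
top bar 91 med [ 0.457 -0.016  0.18 ] rect [ 0.457 -0.016] [0.08  0.011] ang 81.3 z90 0.18338846246793755
top tray+ 242 med [ 0.61  -0.032  0.099] rect [ 0.59 -0.04] [0.15 0.19] ang 79.6 z90 0.1051319498779916
top base 1056 med [ 0.493 -0.02   0.042] rect [ 0.565 -0.035] [0.17  0.257] ang 79.4 z90 0.04541960649219805
top cap 137 med [ 0.434 -0.333  0.079] rect [ 0.433 -0.333] [0.04  0.041] ang 66.6 z90 0.08160923072244612
top box 508 med [ 0.45  -0.324  0.038] rect [ 0.444 -0.333] [0.08  0.095] ang 88.7 z90 0.041646221548261364
top pin 15 med [ 0.472 -0.333  0.065] rect [ 0.45  -0.323] [0.011 0.063] ang 71.6 z90 0.06898207998235603
bar L [0.463 0.022 0.175] cloud [0.464 0.023 0.178]
bar R [ 0.451 -0.06   0.175] cloud [ 0.45  -0.058  0.176]
cap [ 0.431 -0.334  0.078] cloud [ 0.431 -0.333  0.08 ]
pin [ 0.472 -0.334  0.066] cloud [ 0.471 -0.333  0.065]
top mask bar 101 med [ 0.457 -0.019  0.18 ] rect [ 0.458 -0.017] [0.084 0.017] ang 82.6 z90 0.1833454712653917
side bar 75 med [ 0.452 -0.026  0.181] rect [ 0.455 -0.015] [0.088 0.011] ang 79.1 z90 0.1828702180053597
side tray+ 667 med [ 0.605 -0.082  0.096] rect [ 0.59  -0.037] [0.16  0.185] ang 80.2 z90 0.10253663562989417
side base 1480 med [ 0.518 -0.09   0.043] rect [ 0.564 -0.036] [0.17 0.26] ang 79.2 z90 0.045271471143297305
side cap 0
side box 0
side pin 0
side mask bar 87 med [ 0.454 -0.037  0.178] rect [ 0.458 -0.015] [0.089 0.016] ang 80.1 z90 0.18278823598629787
```

Everything agrees: the shaker yaw is -10.5°, the hinge is at (0.553,-0.033), the bar at (0.458,-0.016,0.175) and the cap at (0.433,-0.333). Next I approach above the bar.

```bash
cat >> h.py <<'E'
def rep(*Xs,yaw=-10.5):
    s=arm.read_state();y=Ro.from_quat(s["tcp_rot"]).as_matrix()[:,1]
    print("clock",round(s["clock"],2),"pos",np.round(s["position"],4),"F",np.round(s["force"],1),"w",round(s["grip_width"],4),"az",round(-((yaw-np.degrees(np.arctan2(y[1],y[0]))+90)%180-90),1),"zax",np.round(Ro.from_quat(s["tcp_rot"]).as_matrix()[:,2],3))
    for X in Xs: print(X,shift(X))
E
r="40.8 -34.3 -2.9 0 0 -54.7 1"
python3 -m creep '40.8 -34.3 -2.9 0 0 -54.7 1; 40.8 -34.3 -2.9 0 0 -54.7 1; 40.8 -34.3 -2.9 0 0 -54.7 1; 40.8 -34.3 -2.9 0 0 -54.7 1; 40.8 -34.3 -2.9 0 0 -54.7 1; 40.8 -34.3 -2.9 0 0 -54.7 1; 40.8 -34.3 -2.9 0 0 -54.7 1; 40.8 -34.3 -2.9 0 0 -54.7 1'
python3 -c "
from h import *
rep((.458,-.016,.26),(.458,-.016,.158))"
```

```text
clock: 2.3
position: [0.4008, -0.1358, 0.2535]
tcp_rot: [0.768, 0.64, 0.0, 0.0]
force: [-0.2, -0.5, -0.0]
grip_width: 0.0849
finger_force: 0.0
clock 2.3 pos [ 0.4008 -0.1358  0.2535] F [-0.2 -0.5 -0. ] w 0.0849 az 0.1 zax [ 0.001 -0.    -1.   ]
(0.458, -0.016, 0.26) [12.8  3.5 -0.7]
(0.458, -0.016, 0.158) [12.8  3.5  9.5]
```

```bash
python3 -m creep '12.8 3.5 -0.7 0 0 0 1; 12.8 3.5 -0.7 0 0 0 1; 12.8 3.5 -0.7 0 0 0 1; 12.8 3.5 -0.7 0 0 0 1; 12.8 3.5 -0.7 0 0 0 1'
python3 - <<'E'
from h import *
p=eyes.get_image("side");save(p,"s1")
i=p["color"][140:300,180:420,::-1];cv2.imwrite("pics/s1c.png",cv2.resize(i,(800,533),interpolation=cv2.INTER_CUBIC))
rep((.458,-.016,.158))
E
```

```text
clock: 2.8
position: [0.4582, -0.0176, 0.2599]
tcp_rot: [0.768, 0.64, -0.0, -0.0]
force: [-0.1, -0.5, 1.0]
grip_width: 0.0853
finger_force: 0.0
clock 2.85 pos [ 0.458  -0.0183  0.2599] F [-0.3 -0.5 -0.8] w 0.085 az 0.0 zax [-0. -0. -1.]
(0.458, -0.016, 0.158) [ 0.2 -0.  10.2]
```

View pics/s1c.png

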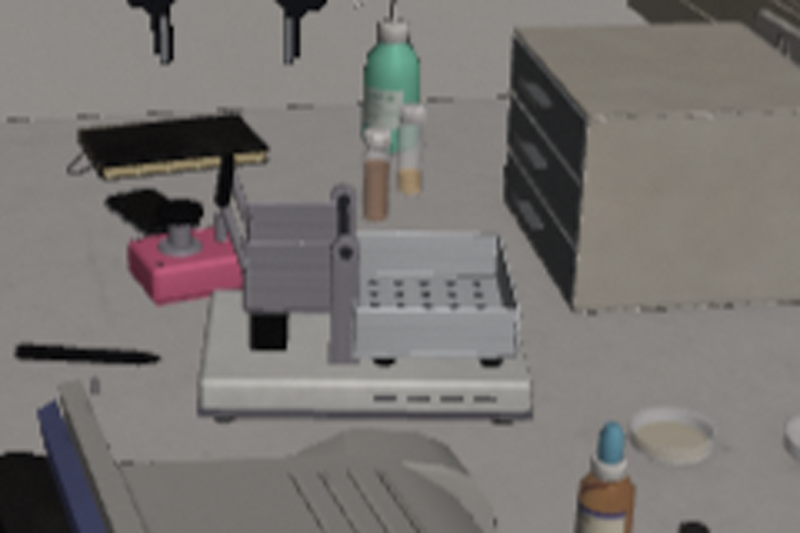

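The side view shows the fingers (crop 160 and 290) straddling the bar (228). I descend and grip.

```bash
python3 -m creep '0.2 0 5 0 0 0 1; 0.2 0 9 0 0 0 1; 0.2 0 10.2 0 0 0 1; 0.2 0 10.2 0 0 0 -1; 0.2 0 10.2 0 0 0 -1; 0.2 0 10.2 0 0 0 -1; 0.2 0 10.2 0 0 0 -1; 0.2 0 10.2 0 0 0 -1' 40
python3 -m creep '0 0 0 0 0 0 -1; 0 0 0 0 0 0 -1; 0 0 0 0 0 0 -1'
python3 - <<'E'
from h import *
rep()
h=np.array([.553,-.033]);d=np.array([np.cos(np.radians(-10.5)),np.sin(np.radians(-10.5))])
s=arm.read_state()["position"];b=np.array([(s[:2]-h)@d,s[2]+.019-.14]);print("bar rel hinge",b,np.hypot(*b))
b=np.array([-.095,.035]);r=.1012;a0=np.arctan2(.035,-.095)
for t in np.arange(.15,2.41,.15):
    print(round(t,2),np.round([ (r*np.cos(a0-t)-b[0])*100,-(r*np.sin(a0-t)-b[1])*100],1))
E
```

```text
clock: 3.65
position: [0.4565, -0.0161, 0.1585]
tcp_rot: [0.769, 0.639, -0.001, -0.001]
force: [-35.6, 5.6, 20.3]
grip_width: 0.0124
finger_force: 17.8
clock: 3.95
position: [0.4556, -0.0159, 0.1584]
tcp_rot: [0.769, 0.64, -0.002, -0.002]
force: [-15.9, 1.2, 12.4]
grip_width: 0.0103
finger_force: 39.1
clock 3.95 pos [ 0.4556 -0.0159  0.1584] F [-15.9   1.2  12.4] w 0.0103 az 0.0 zax [-0.005  0.    -1.   ]
bar rel hinge [-0.098844    0.03741819] 0.10568943401306735
0.15 [ 0.6 -1.4]
0.3 [ 1.5 -2.6]
0.45 [ 2.5 -3.8]
0.6 [ 3.6 -4.7]
0.75 [ 4.9 -5.5]
0.9 [ 6.3 -6.1]
1.05 [ 7.8 -6.5]
1.2 [ 9.3 -6.6]
1.35 [10.8 -6.5]
1.5 [12.3 -6.2]
1.65 [13.7 -5.7]
1.8 [15.1 -5. ]
1.95 [16.3 -4. ]
2.1 [17.3 -2.9]
2.25 [18.2 -1.7]
2.4 [18.9 -0.3]
```

```bash
python3 -m creep '0 -0.2 -0.1 0 0 0 -1; 0 0.1 -0.8 0 0 0 -1; 0 0.4 -1.4 0 0 0 -1; 0 0.8 -2.0 0 0 0 -1; 0 1.3 -2.6 0 0 0 -1' 50
python3 -c "
from h import *
rep((.458,-.016,.158))"
```

```text
clock: 4.45
position: [0.4684, -0.0182, 0.1842]
tcp_rot: [0.769, 0.639, -0.002, -0.002]
force: [-21.0, 1.5, 10.0]
grip_width: 0.0106
finger_force: 49.4
clock 4.45 pos [ 0.4684 -0.0182  0.1842] F [-21.    1.5  10. ] w 0.0106 az 0.0 zax [-0.006  0.001 -1.   ]
(0.458, -0.016, 0.158) [ 0.  -1.   2.6]
```

```bash
python3 -m creep '0 0.8 -1.3 0 0 0 -1; 0 1.9 -2.2 0 0 0 -1; 0 3.2 -3.0 0 0 0 -1; 0 4.6 -3.6 0 0 0 -1; 0 6.1 -4.0 0 0 0 -1'
python3 -c "
from h import *
rep((.458,-.016,.158))"
```

```text
clock: 4.95
position: [0.5314, -0.0296, 0.226]
tcp_rot: [0.769, 0.64, 0.0, 0.0]
force: [-7.0, 0.6, 13.1]
grip_width: 0.0103
finger_force: 51.3
clock 4.95 pos [ 0.5314 -0.0296  0.226 ] F [-7.   0.6 13.1] w 0.0103 az 0.0 zax [ 0.001  0.    -1.   ]
(0.458, -0.016, 0.158) [-0.  -7.5  6.8]
```

```bash
python3 -m creep '0 1.5 -0.3 0 0 0 -1; 0 3.0 -0.2 0 0 0 -1; 0 4.5 0.1 0 0 0 -1; 0 5.9 0.6 0 0 0 -1; 0 7.3 1.3 0 0 0 -1; 0 8.5 2.3 0 0 0 -1'
python3 -c "
from h import *
rep((.458,-.016,.158))"
```

```text
clock: 5.55
position: [0.6165, -0.0453, 0.2013]
tcp_rot: [0.769, 0.639, 0.001, 0.001]
force: [-0.9, 1.3, 4.7]
grip_width: 0.0097
finger_force: 51.5
clock 5.55 pos [ 0.6165 -0.0453  0.2013] F [-0.9  1.3  4.7] w 0.0097 az 0.0 zax [ 0.002  0.    -1.   ]
(0.458, -0.016, 0.158) [ -0.  -16.1   4.3]
```

```bash
python3 -m creep '0 1.0 1.1 0 0 0 -1; 0 1.9 2.3 0 0 0 -1; 0 2.3 3.0 0 0 0 -1; 0 2.3 3.0 0 0 0 -1; 0 2.3 3.0 0 0 0 -1; 0 2.3 3.0 0 0 0 -1; 0 2.3 3.0 0 0 0 -1; 0 2.3 3.0 0 0 0 -1'
python3 - <<'E'
from h import *
rep((.458,-.016,.158))
a=eyes.get_image("side");b=eyes.get_image("top")
r=lambda i:cv2.resize(i[:,:,::-1],(640,290),interpolation=cv2.INTER_CUBIC)
cv2.imwrite("pics/tip.png",np.vstack([r(a["color"][150:259,200:440]),r(b["color"][140:249,190:430])]))
for p in(a,b):print([(np.round(d["location"],3),round(d["confidence"],2)) for d in nets.search_frame("stopper_0",p)])
E
```

```text
clock: 6.35
position: [0.6374, -0.0492, 0.1713]
tcp_rot: [0.769, 0.639, 0.0, 0.0]
force: [2.9, 4.9, 0.7]
grip_width: 0.01
finger_force: 53.7
clock 6.35 pos [ 0.6374 -0.0492  0.1713] F [2.9 4.9 0.7] w 0.01 az 0.0 zax [ 0.  0. -1.]
(0.458, -0.016, 0.158) [ -0.  -18.2   1.3]
[]
[]
```

View pics/tip.png

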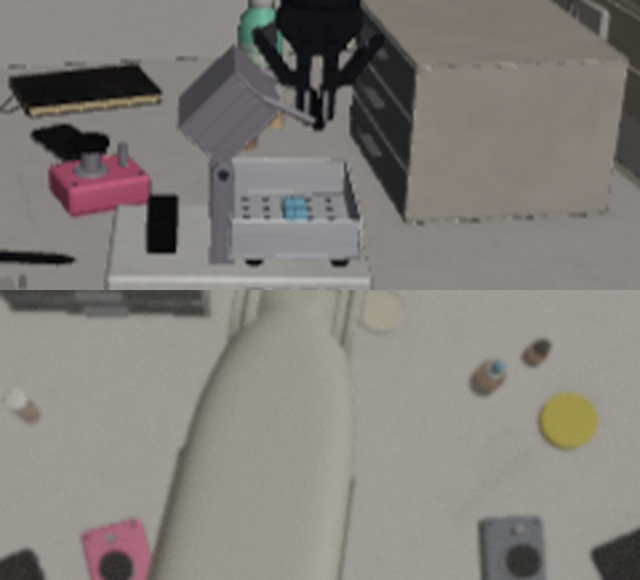

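The side view shows the bucket tipped and at least one blue stopper lying in the tray at crop (295,208). I jiggle the bucket to empty it fully.

```bash
python3 -m creep '0 -0.4 -0.8 0 0 0 -1; 0 -0.7 -1.5 0 0 0 -1; 0 -0.2 -0.5 0 0 0 -1; 0 0.1 0.3 0 0 0 -1; 0 0.1 0.3 0 0 0 -1; 0 0.1 0.3 0 0 0 -1; 0 0.1 0.3 0 0 0 -1; 0 0.1 0.3 0 0 0 -1'
python3 - <<'E'
from h import *
rep()
a=eyes.get_image("side");w=cloud(a);c=a["color"].astype(int)
m=((c[...,2]-c[...,0])>30)&(w[...,0]>.45)&(w[...,0]<.72)&(abs(w[...,1]+.04)<.12)
n,l,st,ce=cv2.connectedComponentsWithStats(m.astype(np.uint8))
for i in range(1,n):
    if st[i,4]>3: print(st[i],np.nanmedian(w[l==i],0))
i=a["color"][200:260,270:350,::-1];cv2.imwrite("pics/tip2.png",cv2.resize(i,(800,600),interpolation=cv2.INTER_CUBIC))
E
```

```text
clock: 7.35
position: [0.6388, -0.0495, 0.1683]
tcp_rot: [0.769, 0.639, 0.0, 0.0]
force: [3.0, 4.5, 1.8]
grip_width: 0.0103
finger_force: 53.9
clock 7.35 pos [ 0.6388 -0.0495  0.1683] F [3.  4.5 1.8] w 0.0103 az 0.0 zax [ 0.001  0.    -1.   ]
[306 224   9   9  72] [ 0.62156256 -0.04432354  0.07803154]
```

View pics/tip2.png

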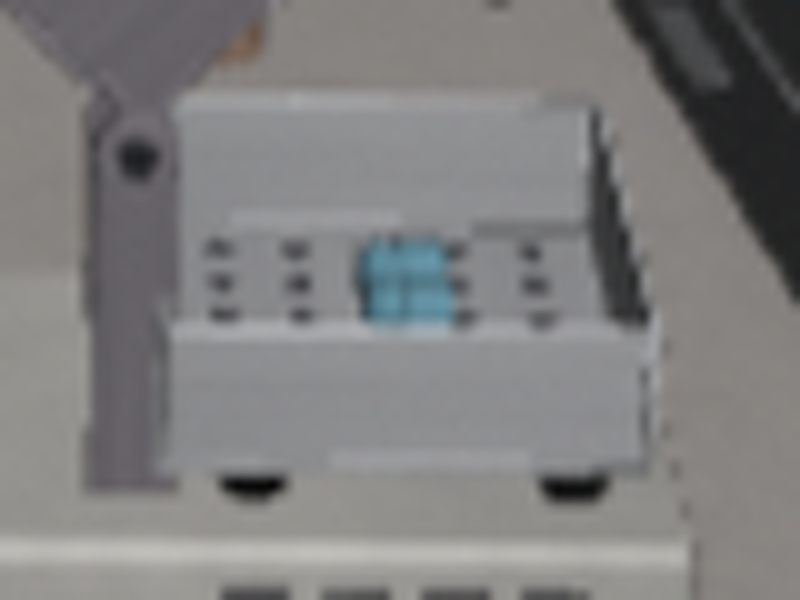

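Two stoppers lie side by side at crop (405,285); the third may be hidden behind the near wall, so I'll verify from the top afterwards. I swing the bucket back along the same arc.

```bash
python3 -m creep '0 -0.5 -1.0 0 0 0 -1; 0 -1.4 -2.2 0 0 0 -1; 0 -2.4 -3.3 0 0 0 -1; 0 -3.6 -4.3 0 0 0 -1; 0 -5.0 -5.0 0 0 0 -1; 0 -6.4 -5.5 0 0 0 -1; 0 -7.9 -5.8 0 0 0 -1; 0 -9.4 -5.9 0 0 0 -1' && python3 -m creep '0 -1.5 0.1 0 0 0 -1; 0 -3.0 0.5 0 0 0 -1; 0 -4.4 1.1 0 0 0 -1; 0 -5.7 1.9 0 0 0 -1; 0 -6.8 2.8 0 0 0 -1; 0 -7.8 4.0 0 0 0 -1; 0 -8.3 4.7 0 0 0 -1'
python3 -c "
from h import *
rep((.4556,-.0159,.1584))"
```

```text
clock: 8.2
position: [0.5466, -0.033, 0.2284]
tcp_rot: [0.769, 0.639, 0.001, 0.002]
force: [2.6, 0.6, 0.5]
grip_width: 0.0099
finger_force: 51.0
clock: 8.9
position: [0.4641, -0.0181, 0.1798]
tcp_rot: [0.769, 0.639, -0.0, 0.001]
force: [-2.0, -0.8, 1.5]
grip_width: 0.0098
finger_force: 52.0
clock 8.9 pos [ 0.4641 -0.0181  0.1798] F [-2.  -0.8  1.5] w 0.0098 az -0.0 zax [ 0.001 -0.002 -1.   ]
(0.4556, -0.0159, 0.1584) [ 0.1 -0.9  2.1]
```

```bash
python3 -m creep '0 -0.3 0.6 0 0 0 -1; 0 -0.6 1.2 0 0 0 -1; 0 -0.8 1.8 0 0 0 -1; 0 -0.9 2.1 0 0 0 -1; 0 -0.9 2.1 0 0 0 -1; 0 -0.9 2.1 0 0 0 1; 0 -0.9 2.1 0 0 0 1; 0 -0.9 2.1 0 0 0 1'
python3 -c "
from h import *
rep((.4556,-.0159,.1584))"
```

```text
clock: 9.7
position: [0.4554, -0.0156, 0.1585]
tcp_rot: [0.769, 0.639, -0.0, -0.0]
force: [-0.7, 0.0, 0.5]
grip_width: 0.0532
finger_force: 0.0
clock 9.7 pos [ 0.4554 -0.0156  0.1585] F [-0.7  0.   0.5] w 0.0532 az -0.0 zax [-0.001  0.    -1.   ]
(0.4556, -0.0159, 0.1584) [-0.  0.  0.]
```

```bash
python3 -m creep '0 0 -1 0 0 0 1; 0 0 -5 0 0 0 1; 0 0 -10 0 0 0 1; -8 1 -10 0 0 0 1; -12 1.5 -10 0 0 0 0; -17 2 -10 0 0 0 -1; -22 2.5 -10 0 0 0 -1; -26.5 3 -10 0 0 0 -1' 20
python3 - <<'E'
from h import *
np.set_printoptions(precision=3,suppress=True)
b=eyes.get_image("top")
w=cloud(b);c=b["color"].astype(int)
m=((c[...,2]-c[...,0])>30)&(w[...,0]>.4)&(w[...,0]<.75)&(abs(w[...,1]+.04)<.12)
n,l,st,ce=cv2.connectedComponentsWithStats(m.astype(np.uint8))
for i in range(1,n):
    if st[i,4]>2: print(st[i],np.nanmedian(w[l==i],0))
q=w[(c.max(-1)<90)&(w[...,2]>.155)&(w[...,0]>.4)&(w[...,0]<.5)&(abs(w[...,1]+.02)<.06)]
print("bar",len(q),np.median(q,0))
rep((.433,-.333,.12),(.433,-.333,.085))
i=b["color"][160:240,230:340,::-1];cv2.imwrite("pics/back.png",cv2.resize(i,(800,582),interpolation=cv2.INTER_CUBIC))
E
```

```text
clock: 10.5
position: [0.4376, -0.267, 0.2597]
tcp_rot: [0.769, 0.639, 0.0, 0.0]
force: [0.5, 0.5, 0.8]
grip_width: 0.0285
finger_force: 0.0
[289 183   4   6  19] [ 0.629 -0.024  0.078]
[297 185   3   5  15] [ 0.623 -0.051  0.078]
[303 187   3   5  15] [ 0.615 -0.071  0.077]
bar 98 [ 0.457 -0.016  0.18 ]
clock 10.55 pos [ 0.437 -0.274  0.259] F [-1.  -3.2 -1.4] w 0.0199 az -0.2 zax [-0.    -0.003 -1.   ]
(0.433, -0.333, 0.12) [-5.9  0.7 13.9]
(0.433, -0.333, 0.085) [-5.9  0.7 17.4]
```

View pics/back.png

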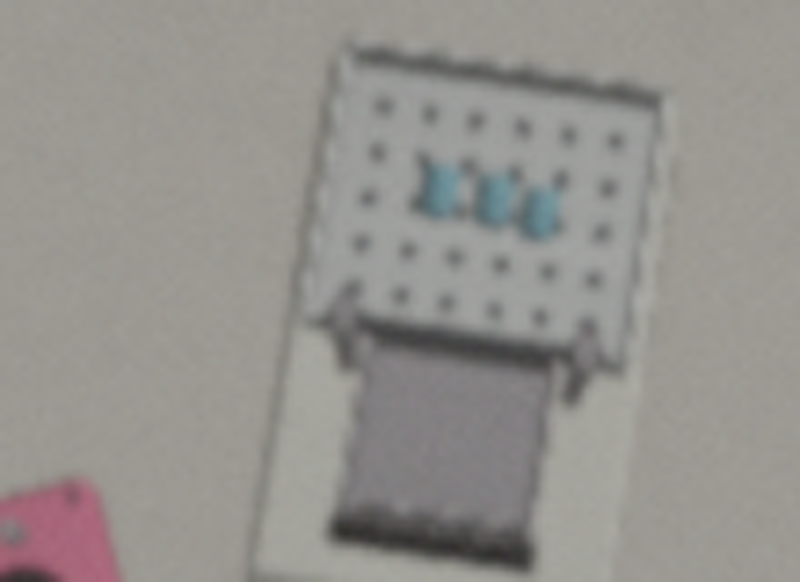

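All three stoppers are in the tray (crop 440, 495 and 540, about y 200), and the empty bucket sits upright on its rest. Next I move over the grey switch's cap.

```bash
python3 -m creep '-5 0.6 5 0 0 0 -1; -5.2 0.6 10 0 0 0 -1; -5.2 0.6 13.9 0 0 0 -1; -5.2 0.6 14 0 0 0 -1; -5.2 0.6 14 0 0 0 -1; -5.2 0.6 14 0 0 0 -1'
python3 -c "
from h import *
p=eyes.get_image('side');i=p['color'][220:290,230:323,::-1]
rep((.433,-.333,.083),(.433,-.333,.066))"
```

```text
clock: 11.15
position: [0.4356, -0.3179, 0.1215]
tcp_rot: [0.769, 0.64, 0.0, 0.001]
force: [0.5, -0.0, 0.2]
grip_width: -0.0003
finger_force: 0.0
clock 11.2 pos [ 0.4357 -0.3179  0.1218] F [ 0.5 -0.1  0.5] w 0.0001 az 0.0 zax [ 0.003 -0.003 -1.   ]
(0.433, -0.333, 0.083) [-1.5 -0.   3.9]
(0.433, -0.333, 0.066) [-1.5 -0.   5.6]
```

```bash
python3 -m creep '-1.5 0 1.0 0 0 0 -1; -1.5 0 3 0 0 0 -1; -1.5 0 3.8 0 0 0 -1; -1.5 0 3.8 0 0 0 -1; -1.5 0 3.8 0 0 0 -1; -1.5 0 3.8 0 0 0 -1'
python3 - <<'E'
from h import *
rep((.433,-.333,.066))
p=eyes.get_image("side");print(proj(p,(.433,-.333,.078)),proj(p,(.472,-.333,.066)))
F=[arm.read_state()["force"][2] for _ in range(3)];print(F)
for n,p in(("side",p),("top",eyes.get_image("top"))):
    u,v=proj(p,(.45,-.333,.07)); i=p["color"][max(v-40,0):v+40,u-53:u+53,::-1];cv2.imwrite(f"pics/cap_{n}.png",cv2.resize(i,(530,290),interpolation=cv2.INTER_CUBIC))
cv2.imwrite("pics/cap.png",np.vstack([cv2.imread("pics/cap_side.png"),cv2.imread("pics/cap_top.png")]))
E
```

```text
clock: 11.8
position: [0.4321, -0.3324, 0.0819]
tcp_rot: [0.769, 0.639, 0.0, 0.001]
force: [-0.7, 0.2, 0.6]
grip_width: -0.0
finger_force: 0.0
clock 11.8 pos [ 0.4321 -0.3324  0.0819] F [-0.7  0.2  0.6] w -0.0 az 0.0 zax [ 0.001 -0.001 -1.   ]
(0.433, -0.333, 0.066) [-0.   0.1  1.6]
[257, 293] [275, 296]
[np.float64(-0.039532548717956195), np.float64(-0.039532548717956195), np.float64(-0.039532548717956195)]
```

View pics/cap.png

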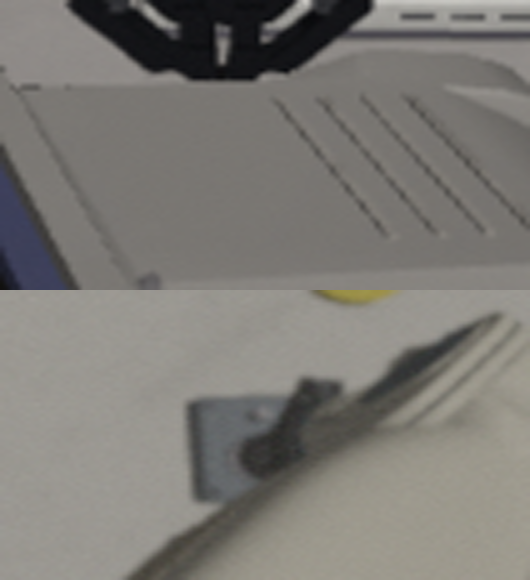

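The fingertips are over the cap (lower crop 265,455) and the pin is free at (257,412); the side view is blocked. I press stepwise, using the force as the gauge.

```bash
for i in 1; do python3 -m creep '0 0.1 0.2 0 0 0 -1; 0 0.1 0.3 0 0 0 -1; 0 0.1 0.3 0 0 0 -1; 0 0.1 0.3 0 0 0 -1'; done
python3 -m creep '0 0 0.1 0 0 0 -1; 0 0 0.2 0 0 0 -1; 0 0 0.2 0 0 0 -1; 0 0 0.2 0 0 0 -1'
python3 -m creep '0 0 0.1 0 0 0 -1; 0 0 0.2 0 0 0 -1; 0 0 0.2 0 0 0 -1; 0 0 0.2 0 0 0 -1'
python3 -m creep '0 0 0.1 0 0 0 -1; 0 0 0.2 0 0 0 -1; 0 0 0.2 0 0 0 -1; 0 0 0.2 0 0 0 -1'
```

```text
clock: 12.3
position: [0.4328, -0.3323, 0.0781]
tcp_rot: [0.769, 0.639, 0.0, 0.0]
force: [1.1, 0.7, 1.1]
grip_width: 0.0001
finger_force: 0.4
clock: 12.7
position: [0.4328, -0.3323, 0.0761]
tcp_rot: [0.769, 0.639, 0.0, 0.0]
force: [0.8, 0.0, 2.0]
grip_width: -0.0002
finger_force: 1.1
clock: 13.1
position: [0.4328, -0.3323, 0.0741]
tcp_rot: [0.769, 0.639, 0.0, 0.0]
force: [1.6, 0.9, 2.8]
grip_width: -0.0002
finger_force: 1.5
clock: 13.5
position: [0.4328, -0.3323, 0.0721]
tcp_rot: [0.769, 0.639, 0.0, 0.0]
force: [2.6, 0.2, 3.2]
grip_width: -0.0
finger_force: 1.8
```

```bash
python3 -m creep '0 0 0.1 0 0 0 -1; 0 0 0.2 0 0 0 -1; 0 0 0.3 0 0 0 -1; 0 0 0.3 0 0 0 -1'
python3 -m creep '0 0 0.1 0 0 0 -1; 0 0 0.2 0 0 0 -1; 0 0 0.3 0 0 0 -1; 0 0 0.3 0 0 0 -1; 0 0 0.3 0 0 0 -1; 0 0 0.3 0 0 0 -1'
python3 - <<'E'
from h import *
for _ in range(5):
    p=eyes.get_image("top");rep()
w=cloud(p);u,v=proj(p,(.472,-.333,.066));print("pin z",np.nanmax(w[v-2:v+3,u-2:u+3,2]))
c=p["color"].astype(int);m=(c.max(-1)<90)&(np.hypot(w[...,0]-.433,w[...,1]+.333)<.021)&(w[...,2]>.05)&(w[...,2]<.09);print("cap",m.sum(),np.percentile(w[m][:,2],[10,50,90]))
E
```

```text
clock: 13.9
position: [0.4328, -0.3323, 0.069]
tcp_rot: [0.769, 0.639, 0.0, 0.0]
force: [1.9, 0.7, 5.3]
grip_width: 0.0001
finger_force: 2.4
clock: 14.5
position: [0.4328, -0.3323, 0.0662]
tcp_rot: [0.769, 0.639, 0.0, 0.0]
force: [2.3, 1.2, 5.7]
grip_width: 0.0001
finger_force: 2.8
clock 14.55 pos [ 0.4328 -0.3323  0.0661] F [2.1 0.8 5.4] w 0.0 az -0.0 zax [ 0. -0. -1.]
clock 14.6 pos [ 0.4328 -0.3323  0.0661] F [2.8 1.7 5.9] w -0.0001 az -0.0 zax [ 0. -0. -1.]
clock 14.65 pos [ 0.4328 -0.3323  0.0661] F [2.6 0.9 6.3] w 0.0003 az -0.0 zax [ 0. -0. -1.]
clock 14.7 pos [ 0.4328 -0.3323  0.0661] F [2.4 0.8 5.6] w -0.0001 az -0.0 zax [ 0. -0. -1.]
clock 14.75 pos [ 0.4328 -0.3323  0.0661] F [3.2 1.  6.9] w -0.0001 az -0.0 zax [ 0. -0. -1.]
pin z 0.20478885008615716
cap 50 [0.06311361 0.06586566 0.07956192]
```

The force of about 5.9 N (5.7 N expected), the TCP height of 66.1 mm and the camera's cap height of 65.9 mm all say half travel. I hand in while holding it.

```bash
python3 -c "
from bench import job
print(job.sign_off())"
```

```text
the job is handed in; nothing more can be done
None
```

The job is handed in: all three stoppers are in the tray, the empty bucket is upright on its rest, and the grey switch's cap is held at half travel (66 mm, about 5.9 N), at about 15 s on the clock.

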